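# Seat the drilling template on the fixture's twin pins and latch it

### The arm

A 6-joint arm with a two-finger parallel gripper is mounted at the origin on the work surface. World frame = base frame: x ahead of the robot, y to its left, z up, the work surface at z = 0. Lengths are in m, angles in rad, forces in N, time in s.
With the tool pointing down it reaches from about 0.375 to 0.9 m from the base axis. Payload 3.1 kg.
Tool frame: the origin (TCP) lies at the very end of the fingers, on their centre line; the grasp point (between the pads) lies 19 mm behind it (manip.grasp_offset is the distance from the TCP to the grasp point, in m); x points along the fingers, z is the direction in which the jaws open and shut, and the axes are right-handed (so a half turn about x gives the same grasp; the last joint's range is limited). The gripper opens to 85 mm and grips with 20 to 120 N. Pads are 22 mm wide; open, the fingers measure 114 mm over their backs; the gripper's body (76 mm by 85 mm) begins 54 mm behind the grasp point. The pads swing forward as they close: fully open they stand 13 mm farther back than shut.
Start: joints at [-1.349, 0.527, 1.433, -0, 1.181, -0.178], TCP at [0.244, -0.575, 0.231] pointing down, gripper open.
Joint ranges: [-3.08, 3.08], [-0.75, 2.2], [0.22, 2.44], [-1.43, 4.57], [0, 2.65], [-2.85, 2.85]. Speed limits (rad/s): [2.79, 2.79, 3.14, 3.14, 3.14, 3.14].

### API

Orientations are given as a unit quaternion [x, y, z, w].
In Python, from station import manip gives the robot as it stands.
- The arm moves only by the tool send_rows, never from a script. Its argument "steps" is a list that holds one entry, the list of rows, each a list of 5 numbers: the closure, from 0 (fully open) to 1 (shut), then the shift along the world's x, y, z in m, then the turn about the world's z in rad. A call has 1 to 8 rows; each row is the pose to reach, as a shift and turn from the pose commanded when the call began; what a row does not reach only later rows make up. A row lasts 1/8 s, in which the tool goes at most 62.5 mm and 10.7 degrees, less where a joint would pass 70% of its speed; a pose out of reach is approached as far as the arm can. A call with a gripper value outside its range is refused whole. The fingers move at their own pace and stop on an object; "grip_force" is the grip in N (left out, the last holds). Time passes only in rows, so rows that repeat a pose let the fingers close. It gives the time, the measured TCP pose, the force and the opening at its end, in the units of the state.
- manip.sense(): the state, without advancing time (a new reading comes with each control period).
- manip.snapshot(name): name is "scene" or "top"; returns the picture (480x640x3 uint8, red, green, blue); there is no depth.
- manip.camera_params(name): a dict with "fx", "fy", "cx", "cy" (pixels), "D" ([k1, k2, p1, p2, k3] as OpenCV has them; the pictures are not rectified), "T" (4x4, takes a point from camera to world coordinates). Camera axes: x right, y down, z forward; pixel columns grow to the right and rows downward; lengths in m; the calibration is good to about 2 mm. A picture is of the moment at which its call begins. camera_params takes no time and is no camera call.
- manip.sign_off(): hands the job in, once; it reports no verdict.
The state is a dict: "t": time; "q": joint angles; "qd": joint speeds; "tau": joint torques, N m; "tcp_pos": TCP position; "tool_rot": TCP orientation; "force": force on the tool from outside, world axes, zero at the start; "ft_torque": the same for the moment, N m; "finger_gap": opening from 0.0 (shut) to 1.0 (fully open).
Only numpy, scipy, OpenCV 4.12 (cv2) and the standard library are available. Lean on these libraries where they do the work, as an engineer would, in place of code of your own. Each camera call takes 0.05 s, during which the arm holds its last target.

### The job

Pick up the aluminium drilling template by its black handle, set it over both pins of the green drilling fixture so that it lies flush and fully home on the plywood blank, then swing the red-knobbed latch right round over it and let go. The pin bar was left slid a little to one side or the other, so feel for the pins with the template resting lightly on them: never force it, and leave everything else on the bench alone.

Things in the scene. Friction and masses are not known exactly. Their poses are not given: they have to be found in the camera images.
- template: Aluminium drilling template, 0.26 to 0.43 kg: flat plate 80 (its x) x 212 (its y) x 8 mm with four small brass bushes and two 12 mm round through holes on its y axis at y = +72 and -72 mm. Origin: centre of its underside, z up. It starts flat on the bench. Symmetric: either way round serves.
- handle (a point): Grip point of the template's black handle, a block 44 mm (template x) x 14 mm (template y) over the middle of the plate, from 12 to 44 mm above the plate's underside; the point is on its axis, 32 mm above the underside. Soft rubber bushes let the handle give up or down (about 1 mm per 6 N, at most 4 mm). Axes as the template's.
- fixture: Drilling fixture bolted to the bench: green base 170 (its x) x 240 (its y) x 20 mm, origin at the centre of its underside, z up. An 80 x 80 mm plywood blank lies captive in its middle on a springy pad (gives 1 mm per 8 N, at most 3 mm), top 32 mm above the origin: the template's underside rests there when home. Over 40 N between template and fixture (blank, pins, latch) spoils the job.
- pin_mark (a point): Centre of the fixture at the height of the pin tips (52 mm above the bench), fixture axes. Two steel pins, 10 mm diameter, the top 2 mm tapering to a 9 mm flat tip, stand at x = 0, y = s + 72 and s - 72 mm from here. s, -12 to +12 mm, is the setting of their bar, visible but not measured; the bar slides along y in a groove, stiffly (some 15 N moves it).
- latch (a joint): Swing latch angle, rad: 0 to 0.25 at the start (open), 1.6 at its stop; 1.57 is square over the template. Vertical pivot beside the template on the fixture's +x side. It grows counter-clockwise seen from above and stays where it is left; about 2 N at the knob turns it.
- latch_knob (a point): Grip point of the latch's upright red knob (14 mm diameter, 50 to 84 mm above the bench; the point is on its axis, 67 mm above the bench), 55 mm from the pivot, opposite the nose. At angle 0 it lies at fixture x = 62, y = -55 mm; at 1.57 at x = 117, y = 0.
- latch_pivot (a point): Pivot axis of the latch, at fixture x = 62, y = 0 mm, 50 mm above the bench; a low round steel hub there reaches 55 mm.
- latch_nose (a point): End of the latch's flat steel nose, 38 mm from the pivot, 16 mm wide, 42 to 50 mm above the bench. Open, it points along fixture +y; closed, along fixture -x over the template's edge, passing 2 mm above the seated template's top.
- spare: Red plastic template with a white handle, 80 x 170 x 8 mm, holes too close together for this fixture: a bystander, leave it. Origin at the centre of its underside, lying flat near the aluminium one (their places may be swapped).
- bit_block: Bystander: wooden block 60 x 130 x 24 mm with drill bits standing in it, 110 mm high. Origin under its centre.
- tin: Bystander: yellow tin with a steel lid, 70 mm diameter, 55 mm tall, upright. Origin under its centre.
- hammer: Bystander: hammer lying on the table. Origin under its middle, its x along its length.
- chuck_key: Bystander: small dark steel T-shaped chuck key, about 75 x 70 mm, 14 mm high, lying flat. Origin under its middle.
- offcut: Bystander: plywood offcut 90 x 50 x 18 mm lying flat. Origin under its centre.
Things that resemble listed ones, but are neither listed nor needed, are in the scene too. Several things look just like the template: the one meant starts farthest from the robot's base.

How it is judged:
By the outcome, as a careful person would: the job done as asked, in the order asked, and still so for the second after the job is handed in, with the robot touching nothing.
It also fails if it takes over 58 s, if anything falls off the work surface, if the arm or the gripper's body presses on something with over 40 N, if the wrist force passes 120 N, or if a joint passes its speed limit or range.

## Working session

There is one attempt and no reset: what is moved stays moved. The work goes in short steps, Python scripts to look and compute and a tool call to move; the robot and the scene stay as the last step left them, time stands still between calls to the robot, and variables do not carry over. Pictures are saved under pics/ and viewed, and the job is handed in when it is done.

Besides the shell and the picture viewer there is one more tool, called after ">>>" as name(argument=value, ...) on one line, values as JSON. send_rows: Moves the arm, as the interface text tells. Its arguments: {"type":"object","properties":{"steps":{"type":"array","items":{"type":"array","items":{"type":"array","items":{"type":"number"}}}},"grip_force":{"type":"number"}},"required":["steps"]}

```bash
mkdir -p pics; ls
python3 - <<'E'
from station import manip
import cv2,numpy as np
for n in ("scene","top"):
    im=manip.snapshot(n); cv2.imwrite(f"pics/{n}0.png",im[:,:,::-1]); p=manip.camera_params(n); print(n,{k:np.round(v,4).tolist() for k,v in p.items()})
s=manip.sense(); print({k:np.round(v,3).tolist() for k,v in s.items()}); print(manip.grasp_offset)
E
```

```text
pics
scene {'fx': 619.6115, 'fy': 619.6115, 'cx': 329.0854, 'cy': 247.8239, 'D': [-0.1989, 0.0, 0.0, 0.0, 0.0], 'T': [[-0.1282, 0.7941, -0.5941, 1.4598], [0.9916, 0.1123, -0.0639, 0.1328], [0.0159, -0.5974, -0.8018, 1.4106], [0.0, 0.0, 0.0, 1.0]]}
top {'fx': 575.2018, 'fy': 575.2018, 'cx': 312.9883, 'cy': 231.5931, 'D': [-0.095, 0.0, 0.0, 0.0, 0.0], 'T': [[0.0213, -0.99, 0.1394, 0.3018], [-0.9998, -0.0219, -0.0025, 0.0233], [0.0055, -0.1393, -0.9902, 1.2598], [0.0, 0.0, 0.0, 1.0]]}
{'t': 0.1, 'q': [-1.348, 0.528, 1.434, -0.0, 1.181, -0.179], 'qd': [-0.002, -0.002, -0.005, 0.001, -0.001, -0.001], 'tau': [-0.0, -44.331, -17.859, -0.0, 0.004, 0.0], 'tcp_pos': [0.244, -0.575, 0.23], 'tool_rot': [0.391, 0.59, -0.39, 0.589], 'force': [0.153, 1.002, -0.12], 'ft_torque': [-0.02, 0.043, -0.005], 'finger_gap': 1.004}
0.0187
```

View pics/scene0.png

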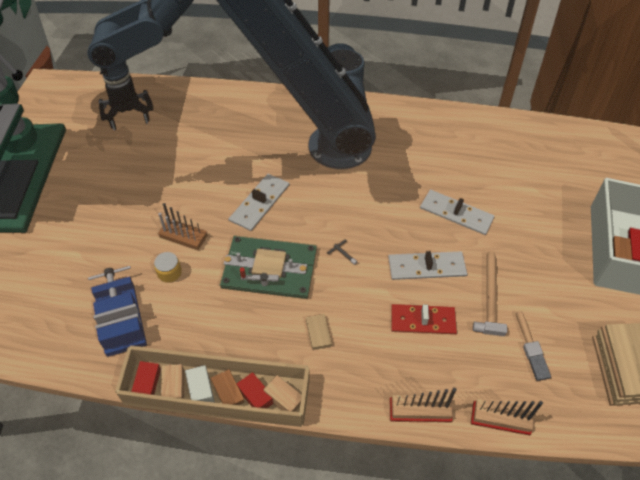

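View pics/top0.png

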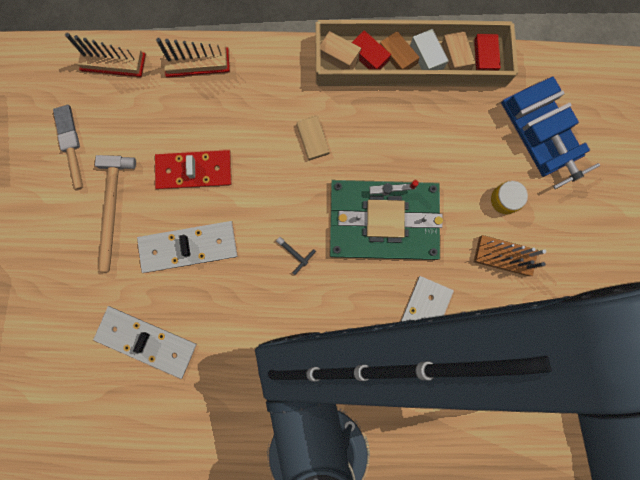

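The top view shows three aluminium plates, at about (187,246), (145,342) and (428,305, partly hidden). The red spare is at (193,169). The green fixture is at (385,220), with its red knob at about (415,184). Next I'll measure them.

```bash
cat > h.py <<'E'
import cv2,numpy as np
from station import manip
def ray(n,uv):
    p=manip.camera_params(n);K=np.array([[p['fx'],0,p['cx']],[0,p['fy'],p['cy']],[0,0,1]])
    xy=cv2.undistortPoints(np.array(uv,float).reshape(-1,1,2),K,np.array(p['D'])).reshape(-1,2)
    T=np.array(p['T']);d=np.c_[xy,np.ones(len(xy))]@T[:3,:3].T
    return T[:3,3],d
def plane(n,uv,z):
    o,d=ray(n,uv);return (o+d*((z-o[2])/d[:,2])[:,None])
def proj(n,P):
    p=manip.camera_params(n);K=np.array([[p['fx'],0,p['cx']],[0,p['fy'],p['cy']],[0,0,1]])
    Ti=np.linalg.inv(np.array(p['T']));
    return cv2.projectPoints(np.array(P,float).reshape(-1,1,3),cv2.Rodrigues(Ti[:3,:3])[0],Ti[:3,3],K,np.array(p['D']))[0].reshape(-1,2)
def tri(uv1,uv2):
    o1,d1=ray("scene",uv1);o2,d2=ray("top",uv2);out=[]
    for a,b in zip(d1,d2):
        a=a/np.linalg.norm(a);b=b/np.linalg.norm(b)
        s=np.linalg.lstsq(np.c_[a,-b],o2-o1,rcond=None)[0]
        p,q=o1+s[0]*a,o2+s[1]*b;out.append(np.r_[(p+q)/2,np.linalg.norm(p-q)])
    return np.array(out)
E
python3 - <<'E'
from h import *
print("top plates",plane("top",[[187,246],[145,342],[428,305]],.01).round(3))
im=cv2.imread("pics/top0.png")
def crop(f,n,x0,y0,x1,y1):
    k=min(800/(x1-x0),600/(y1-y0));k=int(k);cv2.imwrite(f"pics/{n}.png",cv2.resize(f[y0:y1,x0:x1],None,fx=k,fy=k,interpolation=cv2.INTER_CUBIC))
crop(im,"t_plate",130,210,245,285);crop(im,"t_fix",320,170,450,270)
sc=cv2.imread("pics/scene0.png");crop(sc,"s_plate",380,240,475,290);crop(sc,"s_fix",215,230,325,302)
# aluminium plate masks in top view
hsv=cv2.cvtColor(im,cv2.COLOR_BGR2HSV)
m=((hsv[...,1]<40)&(hsv[...,2]>120)).astype(np.uint8)
m=cv2.morphologyEx(m,cv2.MORPH_CLOSE,np.ones((7,7)))
for c in cv2.findContours(m,cv2.RETR_EXTERNAL,cv2.CHAIN_APPROX_NONE)[0]:
    if cv2.contourArea(c)>1000:
        P=plane("top",c.reshape(-1,2),.008)[:,:2]
        r=cv2.minAreaRect((P*1000).astype(np.float32));print(cv2.boundingRect(c),r,np.hypot(*r[0]))
E
```

```text
top plates [[ 0.44   0.296  0.01 ]
 [ 0.229  0.377  0.01 ]
 [ 0.322 -0.233  0.01 ]]
(94, 306, 102, 72) ((229.4832305908203, 380.3140869140625), (212.29708862304688, 80.35063171386719), 68.92079162597656) 444.1861747372116
(402, 276, 51, 45) ((323.0853271484375, -231.53952026367188), (80.24085235595703, 104.366455078125), 67.74826049804688) 397.4854438373111
(137, 221, 100, 52) ((438.8697509765625, 297.61090087890625), (80.17440795898438, 212.06637573242188), 11.106393814086914) 530.2630541949761
```

Run:
```python
import cv2,numpy as np
a=[cv2.imread(f"pics/{n}.png") for n in("t_plate","s_plate","t_fix","s_fix")]
print([x.shape for x in a])
```

```text
[(450, 690, 3), (400, 760, 3), (600, 780, 3), (504, 770, 3)]
```

View pics/t_fix.png

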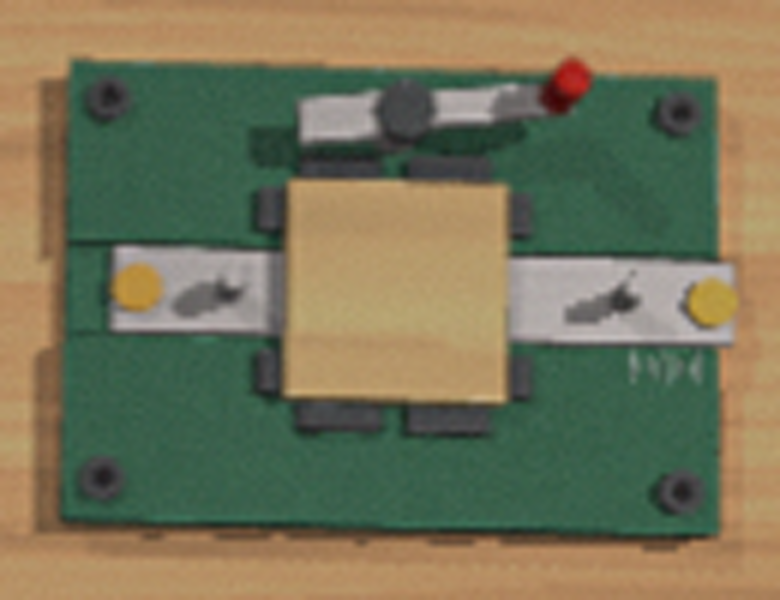

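View pics/s_fix.png

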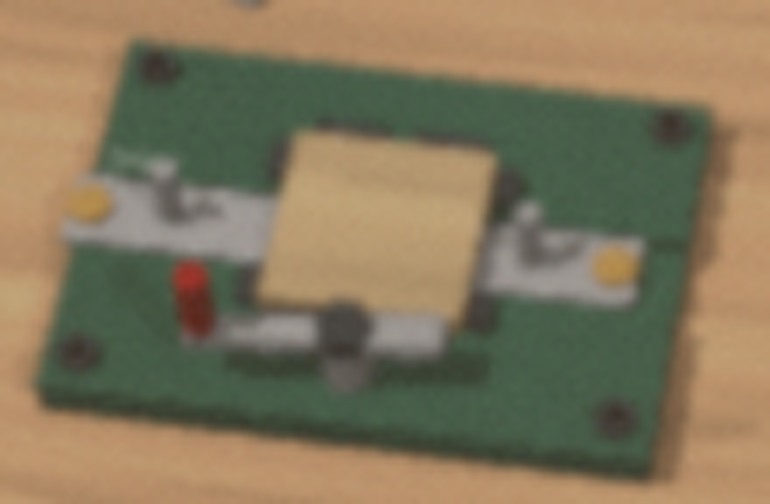

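View pics/t_plate.png

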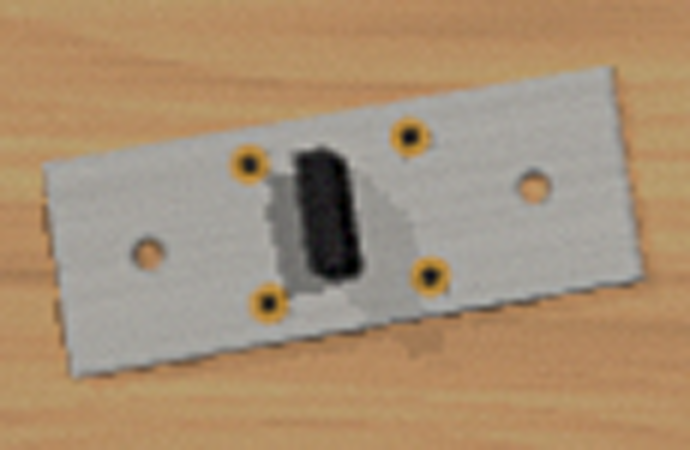

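Both views show the pins as grey stubs on the light bar, and the bar sits to the right (fixture −y). The latch is near open. I'll work out the fixture pose and the value of s from these.

Run:
```python
from h import *
R={}
def rect(n,m,z,amin,tag):
    m=cv2.morphologyEx(m.astype(np.uint8),cv2.MORPH_CLOSE,np.ones((3,3)))
    c=max(cv2.findContours(m,cv2.RETR_EXTERNAL,cv2.CHAIN_APPROX_NONE)[0],key=cv2.contourArea)
    P=plane(n,c.reshape(-1,2),z)[:,:2]*1000
    r=cv2.minAreaRect(P.astype(np.float32));print(n,tag,np.round(r[0],1),np.round(r[1],1),round(r[2],2))
    return r
for n,box in(("top",(320,170,450,270)),("scene",(215,230,325,302))):
    im=cv2.imread(f"pics/{n}0.png");x0,y0,x1,y1=box
    sel=np.zeros(im.shape[:2],bool);sel[y0:y1,x0:x1]=1
    h=cv2.cvtColor(im,cv2.COLOR_BGR2HSV)
    g=sel&(h[...,0]>60)&(h[...,0]<95)&(h[...,1]>60)
    rect(n,g,.02,0,"green")
    x0,y0,x1,y1=(362,195,410,240) if n=="top" else (246,245,289,278)
    sel=np.zeros(im.shape[:2],bool);sel[y0:y1,x0:x1]=1
    w=sel&(h[...,0]>8)&(h[...,0]<28)&(h[...,1]>60)&(h[...,2]>130)
    m=cv2.morphologyEx(w.astype(np.uint8),cv2.MORPH_OPEN,np.ones((3,3)))
    rect(n,m,.032,0,"blank")
    r=h[...,1]*((h[...,0]<6)|(h[...,0]>174));x0,y0,x1,y1=box
    ys,xs=np.where(r[y0:y1,x0:x1]>140);print("red",xs.min()+x0,xs.max()+x0,ys.min()+y0,ys.max()+y0)
st=np.array([[215+162/7,230+166/7],[215+528/7,230+211/7]])
tt=np.array([[320+632/6,170+290/6],[320+236/6,170+283/6]])
print(tri(st,tt).round(4))
print(plane("scene",st,.052).round(4),plane("top",tt,.052).round(4))
im=cv2.imread("pics/top0.png")
a=cv2.resize(im[205:232,340:385],None,fx=17,fy=17,interpolation=cv2.INTER_CUBIC)[:290]
b=cv2.resize(im[205:232,405:450],None,fx=17,fy=17,interpolation=cv2.INTER_CUBIC)[:290]
cv2.imwrite("pics/pins_t.png",np.vstack([a,b]))
im=cv2.imread("pics/scene0.png")
a=cv2.resize(im[245:262,220:265],None,fx=17,fy=17,interpolation=cv2.INTER_CUBIC)
b=cv2.resize(im[252:269,275:320],None,fx=17,fy=17,interpolation=cv2.INTER_CUBIC)
cv2.imwrite("pics/pins_s.png",np.vstack([a,b]))
# template box
m=cv2.cvtColor(cv2.imread("pics/top0.png"),cv2.COLOR_BGR2HSV)
```

```text
top green [ 507.1 -136.6] [238.1 168.8] 89.89
top blank [ 508.1 -137.6] [79.3 78.5] 0.42
red 411 417 180 188
scene green [ 457.4 -138.3] [ 53.3 218.5] 0.07
scene blank [ 507.8 -134.7] [81.  81.1] 89.83
red 240 243 268 276
[[ 0.506  -0.219   0.0499  0.0013]
 [ 0.5056 -0.0761  0.0475  0.0042]]
[[ 0.5075 -0.2178  0.052 ]
 [ 0.5087 -0.0733  0.052 ]] [[ 0.5058 -0.2193  0.052 ]
 [ 0.505  -0.0778  0.052 ]]
```

View pics/pins_t.png

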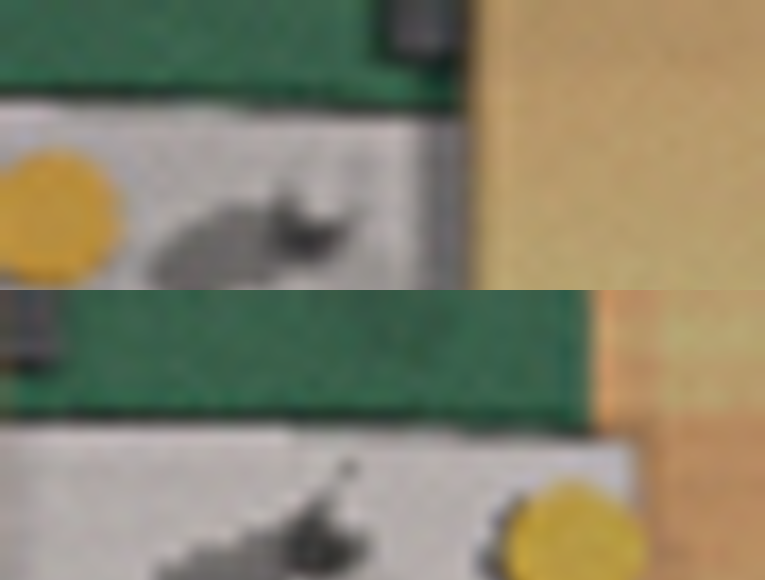

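View pics/pins_s.png

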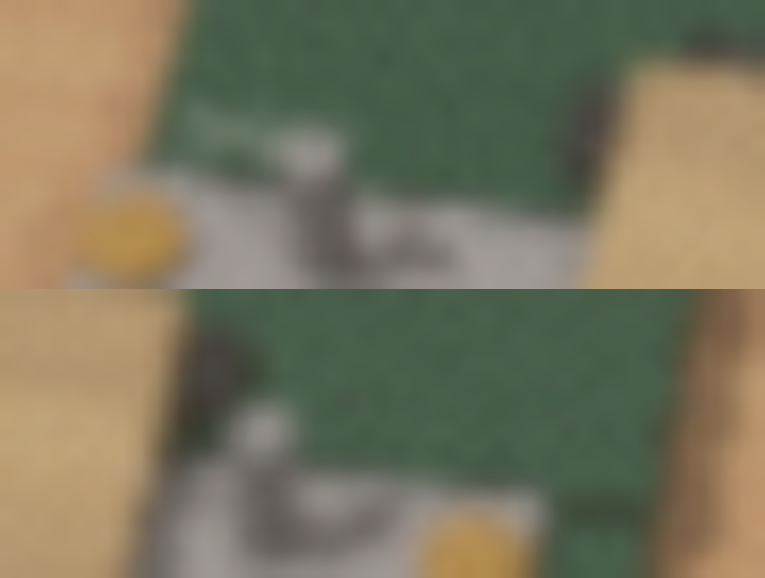

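```bash
cat >> h.py <<'E'
from scipy.spatial.transform import Rotation as Ro
def st():
    s=manip.sense();M=Ro.from_quat(s['tool_rot']).as_matrix()
    print('t',round(s['t'],2),'tcp',np.round(s['tcp_pos'],4),'jaw yaw',np.degrees(np.arctan2(M[1,2],M[0,2])).round(2),'xdown',M[:,0].round(3),'F',np.round(s['force'],2),'M',np.round(s['ft_torque'],2),'gap',round(s['finger_gap'],3),'q6',round(s['q'][5],2),'q1',round(s['q'][0],2))
    return s
E
python3 - <<'E'
from h import *
st()
# handle blob
for n,b,z in(("top",(172,230,200,262),.044),("scene",(418,245,440,275),.044)):
    im=cv2.imread(f"pics/{n}0.png");x0,y0,x1,y1=b
    m=(im[y0:y1,x0:x1].max(2)<55).astype(np.uint8)
    c=max(cv2.findContours(m,cv2.RETR_EXTERNAL,cv2.CHAIN_APPROX_NONE)[0],key=cv2.contourArea)
    M=cv2.moments(c);print(n,cv2.boundingRect(c),plane(n,[[x0+M['m10']/M['m00'],y0+M['m01']/M['m00']]],.036).round(4))
im=cv2.imread("pics/scene0.png");h=cv2.cvtColor(im,cv2.COLOR_BGR2HSV)
m=((h[...,1]<40)&(h[...,2]>100)).astype(np.uint8);m[:245]=0;m[285:]=0;m[:,:380]=0;m[:,475:]=0
m=cv2.morphologyEx(m,cv2.MORPH_CLOSE,np.ones((7,7)))
c=max(cv2.findContours(m,cv2.RETR_EXTERNAL,cv2.CHAIN_APPROX_NONE)[0],key=cv2.contourArea)
print(cv2.minAreaRect((plane("scene",c.reshape(-1,2),.008)[:,:2]*1000).astype(np.float32)))
E
```

```text
t 0.1 tcp [ 0.2437 -0.5748  0.2304] jaw yaw -67.03 xdown [-0.     0.002 -1.   ] F [ 0.15  1.   -0.12] M [-0.02  0.04 -0.01] gap 1.004 q6 -0.18 q1 -1.35
top (8, 5, 10, 22) [[0.4376 0.296  0.036 ]]
scene (9, 16, 4, 7) [[0.4595 0.2994 0.036 ]]
((440.66009521484375, 299.7484130859375), (80.09915924072266, 210.1203155517578), 10.98835277557373)
```

>>> send_rows(steps=[[[0,0.256,0.425,0,-0.1],[0,0.256,0.425,0,-0.208],[0,0.256,0.425,0,-0.208],[0,0.256,0.425,0,-0.208],[0,0.256,0.425,0,-0.208],[0,0.256,0.425,0,-0.208],[0,0.256,0.425,0,-0.208],[0,0.256,0.425,0,-0.208]]])

```text
t: 1.1
tcp_pos: [0.5005, -0.1484, 0.2311]
tool_rot: [0.449, 0.546, -0.449, 0.546]
force: [0.8, -1.1, 0.5]
finger_gap: 0.998
```

>>> send_rows(steps=[[[0,-0.06,0.4485,-0.02,0],[0,-0.06,0.4485,-0.02,0],[0,-0.06,0.4485,-0.02,0],[0,-0.06,0.4485,-0.05,0],[0,-0.06,0.4485,-0.1,0],[0,-0.06,0.4485,-0.13,0],[0,-0.06,0.4485,-0.13,0],[0,-0.06,0.4485,-0.13,0]]])

```text
t: 2.1
tcp_pos: [0.4386, 0.3, 0.0997]
tool_rot: [0.449, 0.546, -0.45, 0.546]
force: [-0.1, 0.1, 0.6]
finger_gap: 1.0
```

Run:
```python
from h import *
st()
for n in("top","scene"):
    cv2.imwrite(f"pics/{n}1.png",manip.snapshot(n)[:,:,::-1])
im=cv2.imread("pics/scene1.png")[180:300,370:500];cv2.imwrite("pics/s1c.png",cv2.resize(im,None,fx=5,fy=5))
```

```text
t 2.1 tcp [0.4386 0.3    0.0997] jaw yaw -78.87 xdown [-0.002 -0.001 -1.   ] F [-0.08  0.08  0.62] M [-0.03  0.01 -0.02] gap 1.0 q6 1.77 q1 0.39
```

View pics/s1c.png

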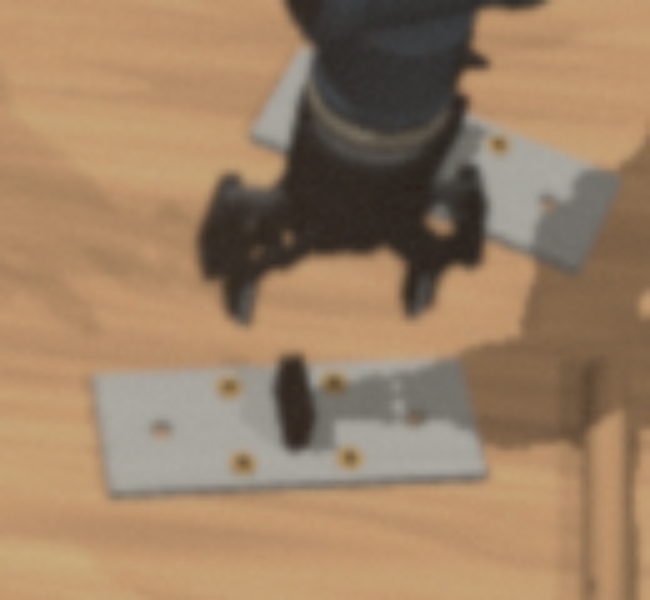

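View pics/top1.png

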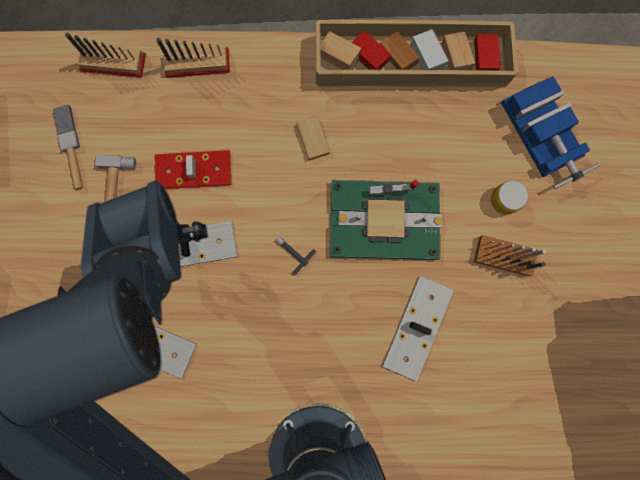

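The gripper is centred over the template's handle (scene crop, handle at (295,405)) with the jaws along the plate's long axis. I'll go down and grip.

>>> send_rows(steps=[[[0,0.001,-0.001,-0.05,0],[0,0.001,-0.001,-0.075,0],[0,0.001,-0.001,-0.084,0],[0,0.001,-0.001,-0.084,0],[0.6,0.001,-0.001,-0.084,0],[1,0.001,-0.001,-0.084,0],[1,0.001,-0.001,-0.084,0],[1,0.001,-0.001,-0.084,0]]], grip_force=60)

```text
t: 3.2
tcp_pos: [0.4411, 0.2973, 0.0177]
tool_rot: [0.45, 0.546, -0.449, 0.546]
force: [-0.0, -1.1, 1.4]
finger_gap: 0.15
```

Run:
```python
from h import *
st()
```

```text
t 3.2 tcp [0.4411 0.2973 0.0177] jaw yaw -78.96 xdown [ 0.001  0.    -1.   ] F [-0.03 -1.07  1.41] M [-0.22 -0.06  0.03] gap 0.15 q6 1.76 q1 0.38
```

>>> send_rows(steps=[[[1,0,0,0.03,0],[1,0,0,0.08,0],[1,0.03,-0.06,0.11,-0.05],[1,0.05,-0.12,0.11,-0.1],[1,0.06,-0.18,0.11,-0.15],[1,0.067,-0.24,0.11,-0.194],[1,0.067,-0.3,0.11,-0.194],[1,0.067,-0.36,0.11,-0.194]]])

```text
t: 4.2
tcp_pos: [0.5073, -0.0629, 0.1269]
tool_rot: [-0.5, -0.5, 0.5, -0.499]
force: [0.8, 0.9, -3.5]
finger_gap: 0.151
```

>>> send_rows(steps=[[[1,0,-0.04,0,0],[1,0,-0.08,0,0],[1,0,-0.084,-0.02,0],[1,0,-0.084,-0.04,0],[1,0,-0.084,-0.04,0],[1,0,-0.084,-0.04,0]]])

```text
t: 4.95
tcp_pos: [0.5079, -0.1449, 0.0875]
tool_rot: [-0.5, -0.5, 0.5, -0.5]
force: [0.8, -0.2, -3.3]
finger_gap: 0.153
```

```bash
cat > look.py <<'E'
from h import *
import sys
k=sys.argv[1]
st()
im=manip.snapshot("top")[:,:,::-1];cv2.imwrite(f"pics/top{k}.png",im)
im2=manip.snapshot("scene")[:,:,::-1];cv2.imwrite(f"pics/scene{k}.png",im2)
cv2.imwrite(f"pics/c{k}.png",np.vstack([cv2.resize(im[165:270,310:470],None,fx=5,fy=5)[:, :800],]))
cv2.imwrite(f"pics/d{k}.png",cv2.resize(im2[210:310,200:340],None,fx=5,fy=5))
E
python3 look.py 2
```

```text
t 4.95 tcp [ 0.5079 -0.1449  0.0875] jaw yaw -90.05 xdown [-0.  0. -1.] F [ 0.79 -0.19 -3.25] M [-0.05 -0.02  0.02] gap 0.153 q6 1.08 q1 -0.49
```

View pics/c2.png

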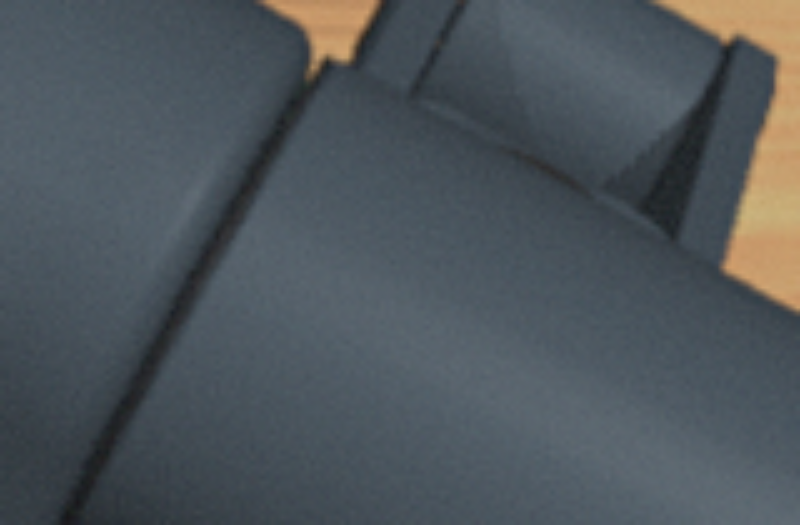

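View pics/d2.png

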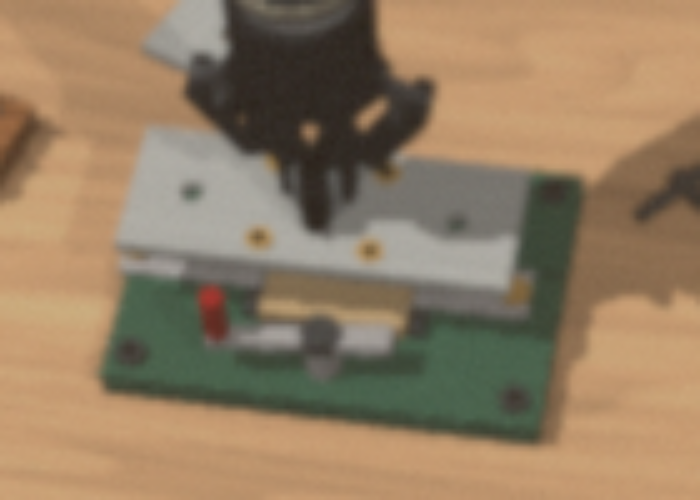

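The top view is blocked by the arm. In the scene crop the holes sit at about (190,190) and (457,222), above the pins. I'll measure the hole-to-pin offset within that one view.

```bash
cat > holes.py <<'E'
from h import *
import sys
k=sys.argv[1];z=float(sys.argv[2]);guess=eval(sys.argv[3])
im=cv2.imread(f"pics/scene{k}.png").astype(np.float32).sum(2)/3
out=[]
for gx,gy in guess:
    x0,y0=int(gx)-5,int(gy)-5
    w=im[y0:y0+11,x0:x0+11]
    b=np.median(np.r_[w[0],w[-1],w[:,0],w[:,-1]]);v=np.clip(b-12-w,0,None)
    yy,xx=np.mgrid[y0:y0+11,x0:x0+11];yy0=np.hypot(xx-gx,yy-gy)<3.6
    v=v*yy0
    out.append([(xx*v).sum()/v.sum(),(yy*v).sum()/v.sum()])
print(np.round(out,2));P=plane("scene",out,z);print(P.round(4),'mid',P.mean(0).round(4),'sep',np.linalg.norm(P[0]-P[1]).round(4),'yaw',np.degrees(np.arctan2(-(P[1]-P[0])[0],(P[1]-P[0])[1])).round(2))
E
python3 holes.py 2 .078 "[[237.6,247.6],[291,254]]"
python3 - <<'E'
from h import *
im=cv2.imread("pics/scene0.png").astype(float)
g=im.sum(2)/3
print(g[250:262,232:245].round().astype(int));print(g[256:268,285:297].round().astype(int))
P=plane("scene",[[237.74,253.6],[289.9,260.1]],.052);print(P.round(4),P.mean(0).round(4))
# fixture yaw in scene view: green top-edge corners at z=.02; crop s_fix corners /7
c=np.array([[132,42],[712,107],[42,388],[652,458]])/7+[215,230]-.43
Q=plane("scene",c,.02);print(Q.round(4),Q.mean(0).round(4))
c=np.array([[70,60],[718,78],[62,520],[719,534]])/6+[320,170]-.42
Q=plane("top",c,.02);print(Q.round(4),Q.mean(0).round(4))
for a,b in((0,1),(2,3)): d=Q[a]-Q[b];print(np.degrees(np.arctan2(-d[0],d[1])))
E
```

```text
[[237.88 247.9 ]
 [290.89 254.31]]
[[ 0.5069 -0.216   0.078 ]
 [ 0.5079 -0.0713  0.078 ]] mid [ 0.5074 -0.1436  0.078 ] sep 0.1447 yaw -0.4
[[ 81  79  81  83  80  77  78  79  78  77  78  78  78]
 [ 95  89  89  90  86  86  85  83  82  78  77  76  78]
 [105 105 104 101 104 109 108 100  90  83  78  78  77]
 [102  99 101 111 124 134 134 125  99  82  77  78  78]
 [ 93  85  87 101 117 137 140 127  94  79  78  78  78]
 [110  97  92  95 102 118 119 105  91  88  84  80  78]
 [137 128 122 120 114 107 100  93  94 107 102  93  90]
 [151 145 139 136 129 108  98  93 105 128 132 125 123]
 [150 152 148 144 134 116  98  93 105 134 138 128 125]
 [147 153 152 149 137 118 100  92  97 119 122 112 115]
 [150 152 153 152 143 124 104  91  91 102 112 112 117]
 [151 153 156 152 149 138 120 105 104 111 120 133 139]]
[[ 87  68  68  65  64  70  81  81  80  82  81  80]
 [ 83  67  67  65  63  72  79  82  80  82  80  80]
 [ 76  60  63  68  81  92  95  87  81  78  77  80]
 [ 68  56  64  83 110 127 119  97  82  78  78  81]
 [ 67  57  68  98 126 140 126 101  84  80  80  77]
 [ 70  69  81 102 119 125 111  94  82  80  78  79]
 [ 84  97 111 115 109 106  99  97  94  92  91  90]
 [ 98 112 127 125 108  96  99 113 125 127 122 122]
 [106 121 131 125 108  97  98 117 135 139 131 124]
 [118 134 140 131 111  96  94 105 119 125 119 110]
 [128 144 147 136 111  97  92  98 107 109 111 113]
 [126 147 149 139 121 106 101 106 113 115 124 134]]
[[ 0.5073 -0.219   0.052 ]
 [ 0.5088 -0.0747  0.052 ]] [ 0.508  -0.1469  0.052 ]
[[ 0.4244 -0.2532  0.02  ]
 [ 0.4241 -0.015   0.02  ]
 [ 0.5938 -0.2509  0.02  ]
 [ 0.592  -0.0141  0.02  ]] [ 0.5086 -0.1333  0.02  ]
[[ 0.5931 -0.0177  0.02  ]
 [ 0.5923 -0.2575  0.02  ]
 [ 0.4233 -0.0176  0.02  ]
 [ 0.4231 -0.2561  0.02  ]] [ 0.5079 -0.1372  0.02  ]
-0.2051439777917776
-0.03160156734554647
```

>>> send_rows(steps=[[[1,0.0005,-0.0025,0,0],[1,0.0005,-0.0025,-0.008,0],[1,0.0005,-0.0025,-0.014,0],[1,0.0005,-0.0025,-0.014,0],[1,0.0005,-0.0025,-0.014,0]]])

```text
t: 5.68
tcp_pos: [0.5083, -0.1475, 0.0731]
tool_rot: [-0.5, -0.5, 0.5, -0.5]
force: [-0.4, -0.4, -3.6]
finger_gap: 0.15
```

```bash
python3 look.py 3
```

```text
t 5.67 tcp [ 0.5083 -0.1475  0.0731] jaw yaw -90.06 xdown [-0.  0. -1.] F [-0.38 -0.43 -3.64] M [-0.05 -0.02 -0.06] gap 0.15 q6 1.08 q1 -0.49
```

View pics/d3.png

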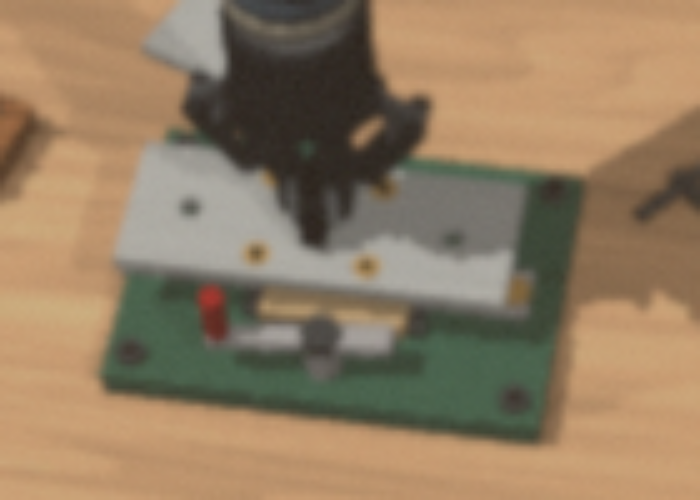

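The template hangs just above the pins, with its holes at crop (190,207) and (454,239). From here I'll go down in small steps and watch the force.

>>> send_rows(steps=[[[1,0,0,-0.001,0],[1,0,0,-0.002,0],[1,0,0,-0.003,0],[1,0,0,-0.003,0]]])

```text
t: 6.28
tcp_pos: [0.5084, -0.1476, 0.0703]
tool_rot: [0.5, 0.5, -0.5, 0.5]
force: [0.1, -0.4, -2.5]
finger_gap: 0.154
```

```bash
python3 look.py 4;python3 holes.py 4 .060 "[[237.6,251.8],[290.8,258]]"; python3 holes.py 3 .0634 "[[237.6,251.0],[290.6,257.5]]"
```

```text
t 6.28 tcp [ 0.5084 -0.1476  0.0703] jaw yaw -90.07 xdown [ 0.  0. -1.] F [ 0.15 -0.4  -2.47] M [ 0.02 -0.02 -0.02] gap 0.154 q6 1.08 q1 -0.49
[[237.63 251.47]
 [290.15 257.88]]
[[ 0.506  -0.2188  0.06  ]
 [ 0.5071 -0.074   0.06  ]] mid [ 0.5065 -0.1464  0.06  ] sep 0.1447 yaw -0.44
[[237.6  251.04]
 [290.22 257.39]]
[[ 0.5069 -0.2183  0.0634]
 [ 0.5078 -0.0736  0.0634]] mid [ 0.5074 -0.1459  0.0634] sep 0.1446 yaw -0.35
```

>>> send_rows(steps=[[[1,0.0005,-0.0005,-0.001,0],[1,0.0005,-0.0005,-0.002,0],[1,0.0005,-0.0005,-0.002,0]]])

```text
t: 6.75
tcp_pos: [0.5088, -0.1481, 0.0682]
tool_rot: [-0.5, -0.5, 0.5, -0.5]
force: [0.4, 0.6, -2.9]
finger_gap: 0.15
```

>>> send_rows(steps=[[[1,0,0,-0.001,0],[1,0,0,-0.001,0]]])

```text
t: 7.0
tcp_pos: [0.5088, -0.1481, 0.0672]
tool_rot: [-0.5, -0.5, 0.5, -0.5]
force: [0.8, -0.9, -2.4]
finger_gap: 0.151
```

```bash
python3 -c "
from h import *
st()"
```

```text
t 7.0 tcp [ 0.5088 -0.1481  0.0672] jaw yaw -90.07 xdown [-0.  0. -1.] F [ 0.82 -0.93 -2.41] M [ 0.04 -0.09 -0.  ] gap 0.151 q6 1.08 q1 -0.49
```

>>> send_rows(steps=[[[1,0,0,-0.001,0],[1,0,0,-0.001,0]]])

```text
t: 7.25
tcp_pos: [0.5088, -0.1481, 0.0662]
tool_rot: [0.5, 0.5, -0.5, 0.5]
force: [0.4, 0.6, -3.1]
finger_gap: 0.155
```

>>> send_rows(steps=[[[1,0,0,-0.001,0],[1,0,0,-0.001,0]]])

```text
t: 7.5
tcp_pos: [0.5088, -0.1481, 0.0652]
tool_rot: [-0.5, -0.5, 0.5, -0.5]
force: [0.4, 0.7, -3.6]
finger_gap: 0.148
```

```bash
python3 look.py 5
```

```text
t 7.5 tcp [ 0.5088 -0.1481  0.0652] jaw yaw -90.07 xdown [-0.  0. -1.] F [ 0.37  0.66 -3.58] M [ 0.   -0.06 -0.01] gap 0.148 q6 1.08 q1 -0.49
```

View pics/d5.png

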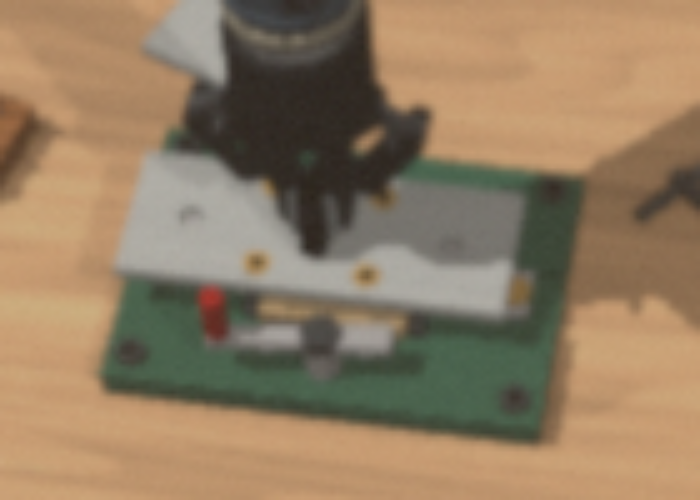

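In the scene crop the light pin tips now show inside both holes, at (190,213) and (454,243), and there's no contact force, so the template is threading. I'll keep lowering in small steps.

>>> send_rows(steps=[[[1,0,0,-0.001,0],[1,0,0,-0.002,0],[1,0,0,-0.003,0],[1,0,0,-0.003,0]]])

```text
t: 8.1
tcp_pos: [0.5089, -0.1481, 0.0622]
tool_rot: [-0.5, -0.5, 0.5, -0.5]
force: [-0.4, -0.4, -2.9]
finger_gap: 0.151
```

```bash
python3 look.py 6
```

```text
t 8.1 tcp [ 0.5089 -0.1481  0.0622] jaw yaw -90.07 xdown [-0.  0. -1.] F [-0.36 -0.41 -2.87] M [0.02 0.01 0.02] gap 0.151 q6 1.08 q1 -0.49
```

View pics/d6.png

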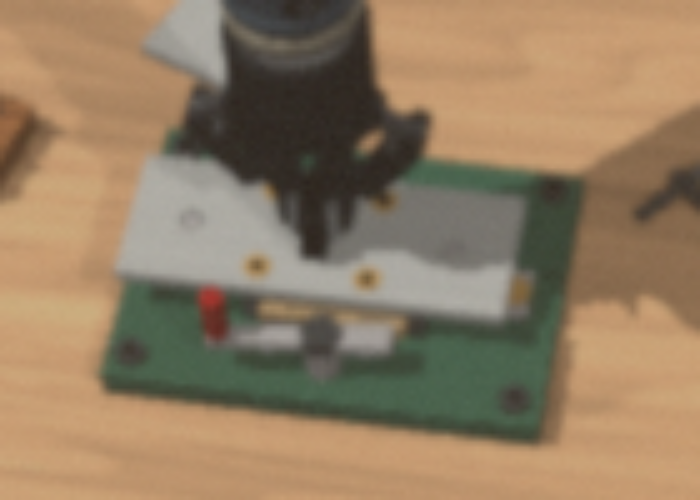

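The pin tips now fill the holes, roughly level with the plate top, and the force still reads only the weight.

>>> send_rows(steps=[[[1,0,0,-0.0015,0],[1,0,0,-0.003,0],[1,0,0,-0.0045,0],[1,0,0,-0.0045,0]]])

```text
t: 8.7
tcp_pos: [0.5088, -0.1481, 0.0576]
tool_rot: [-0.5, -0.5, 0.5, -0.5]
force: [0.0, 1.3, -2.8]
finger_gap: 0.152
```

>>> send_rows(steps=[[[1,0,0,-0.0015,0],[1,0,0,-0.003,0],[1,0,0,-0.0045,0],[1,0,0,-0.0045,0]]])

```text
t: 9.2
tcp_pos: [0.5089, -0.1481, 0.0532]
tool_rot: [-0.5, -0.5, 0.5, -0.5]
force: [0.1, 0.0, -3.9]
finger_gap: 0.153
```

>>> send_rows(steps=[[[1,0,0,-0.001,0],[1,0,0,-0.002,0],[1,0,0,-0.002,0]]])

```text
t: 9.57
tcp_pos: [0.5089, -0.1481, 0.0512]
tool_rot: [-0.5, -0.5, 0.5, -0.5]
force: [1.4, 0.1, -2.7]
finger_gap: 0.149
```

```bash
python3 look.py 7
```

```text
t 9.57 tcp [ 0.5089 -0.1481  0.0512] jaw yaw -90.07 xdown [-0.  0. -1.] F [ 1.41  0.06 -2.67] M [ 0.01 -0.06 -0.04] gap 0.149 q6 1.08 q1 -0.49
```

View pics/d7.png

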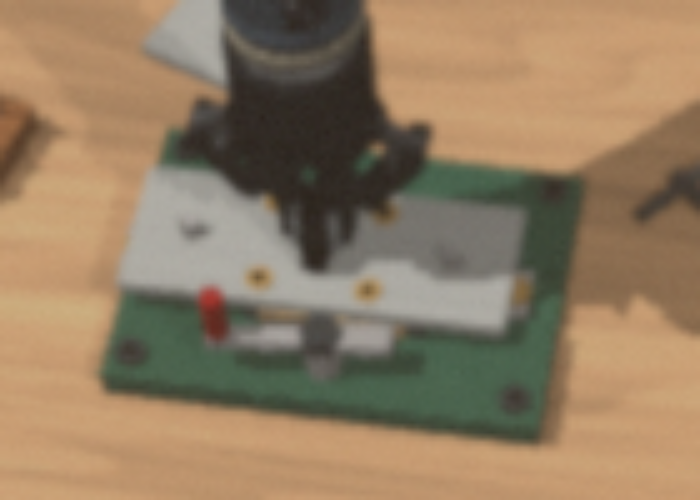

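Both pins protrude through the plate at crop (190,228) and (452,257). It's almost home, so the next step is to lower it gently until it touches.

>>> send_rows(steps=[[[1,0,0,-0.0008,0],[1,0,0,-0.0015,0],[1,0,0,-0.0015,0]]])

```text
t: 10.05
tcp_pos: [0.5088, -0.1481, 0.0499]
tool_rot: [-0.5, -0.5, 0.5, -0.5]
force: [-0.4, -1.1, -0.1]
finger_gap: 0.148
```

>>> send_rows(steps=[[[1,0,0,-0.0005,0],[1,0,0,-0.001,0],[1,0,0,-0.001,0]]])

```text
t: 10.42
tcp_pos: [0.5089, -0.1481, 0.049]
tool_rot: [0.5, 0.5, -0.5, 0.5]
force: [-0.0, -0.2, 1.9]
finger_gap: 0.153
```

>>> send_rows(steps=[[[1,0,0,-0.0005,0],[1,0,0,-0.0005,0],[0.6,0,0,0,0],[0.5,0,0,0,0],[0.5,0,0,0,0],[0.5,0,0,0.02,0],[0.5,0,0,0.06,0],[0.5,0,0,0.1,0]]])

```text
t: 11.42
tcp_pos: [0.5086, -0.148, 0.1494]
tool_rot: [-0.5, -0.5, 0.5, -0.499]
force: [-0.1, 0.1, -0.1]
finger_gap: 0.502
```

```bash
python3 look.py 8; python3 holes.py 8 .052 "[[238,253.6],[290,260]]"
```

```text
t 11.43 tcp [ 0.5086 -0.148   0.1494] jaw yaw -90.07 xdown [-0.001  0.001 -1.   ] F [-0.14  0.05 -0.09] M [-0.08 -0.09  0.02] gap 0.502 q6 1.08 q1 -0.49
[[238.4  255.79]
 [290.54 260.86]]
[[ 0.5143 -0.2156  0.052 ]
 [ 0.511  -0.0726  0.052 ]] mid [ 0.5126 -0.1441  0.052 ] sep 0.1431 yaw 1.3
```

View pics/d8.png

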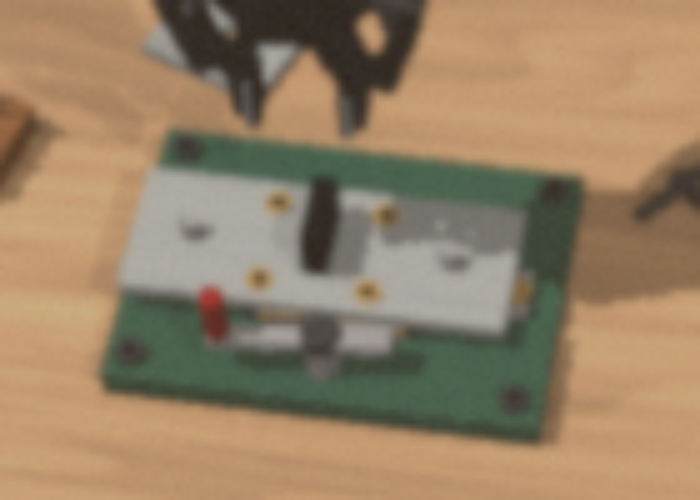

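The plate lies flat with both pins showing through at (195,228) and (455,262), and the gripper is clear. Now to locate the knob.

Run:
```python
from h import *
print(tri([[241.8,268.2]],[[414.9,182.6]]).round(4))
print(plane("scene",[[241.8,268.2]],.084).round(4),plane("top",[[414.9,182.6]],.084).round(4))
F=np.array([.5083,-.1355])
for y in(0,.1,.2,.25):
    k=F+[.062+.055*np.sin(y),-.055*np.cos(y)];print(y,k.round(4),proj("top",[[*k,.084],[*k,.05]]).round(1).tolist(),proj("scene",[[*k,.084],[*k,.05]]).round(1).tolist())
# red mask extents in latest scene img
im=cv2.imread("pics/scene8.png");h=cv2.cvtColor(im,cv2.COLOR_BGR2HSV)
m=((h[...,0]<8)|(h[...,0]>172))&(h[...,1]>130);m[:260]=0;m[285:]=0;m[:,:230]=0;m[:,255:]=0
ys,xs=np.where(m);print(xs.min(),xs.max(),ys.min(),ys.max(),[(r,xs[ys==r].min(),xs[ys==r].max()) for r in np.unique(ys)])
```

```text
[[ 0.5755 -0.1904  0.0855  0.0014]]
[[ 0.5745 -0.19    0.084 ]] [[ 0.5759 -0.1914  0.084 ]]
0 [ 0.5703 -0.1905] [[414.5, 185.2], [411.7, 188.6]] [[242.0, 266.9], [243.2, 274.2]]
0.1 [ 0.5758 -0.1902] [[414.4, 182.6], [411.5, 186.1]] [[241.6, 268.6], [242.9, 275.9]]
0.2 [ 0.5812 -0.1894] [[414.0, 180.1], [411.1, 183.7]] [[241.5, 270.3], [242.8, 277.6]]
0.25 [ 0.5839 -0.1888] [[413.7, 178.8], [410.9, 182.5]] [[241.5, 271.2], [242.8, 278.5]]
240 244 268 276 [(np.int64(268), np.int64(241), np.int64(242)), (np.int64(269), np.int64(240), np.int64(243)), (np.int64(270), np.int64(240), np.int64(243)), (np.int64(271), np.int64(240), np.int64(243)), (np.int64(272), np.int64(240), np.int64(244)), (np.int64(273), np.int64(241), np.int64(244)), (np.int64(274), np.int64(241), np.int64(244)), (np.int64(275), np.int64(241), np.int64(244)), (np.int64(276), np.int64(242), np.int64(244))]
```

The knob sits at about (0.575, −0.190), angle about 0.1. Both views agree to 1.4 mm and the height comes out right. I'll move above it, go down and take a soft grip.

>>> send_rows(steps=[[[0.5,0.0667,-0.0425,0,0],[0.5,0.0667,-0.0425,0,0],[0.5,0.0667,-0.0425,-0.04,0],[0.5,0.0667,-0.0425,-0.055,0],[0.5,0.0667,-0.0425,-0.055,0]]], grip_force=25)

```text
t: 12.15
tcp_pos: [0.5741, -0.1898, 0.092]
tool_rot: [0.5, 0.501, -0.501, 0.498]
force: [-0.1, 0.2, 0.1]
finger_gap: 0.496
```

```bash
python3 look.py 9
```

```text
t 12.15 tcp [ 0.5741 -0.1898  0.092 ] jaw yaw -90.07 xdown [-0.004  0.002 -1.   ] F [-0.14  0.24  0.15] M [-0.06  0.   -0.02] gap 0.496 q6 1.07 q1 -0.5
```

View pics/d9.png

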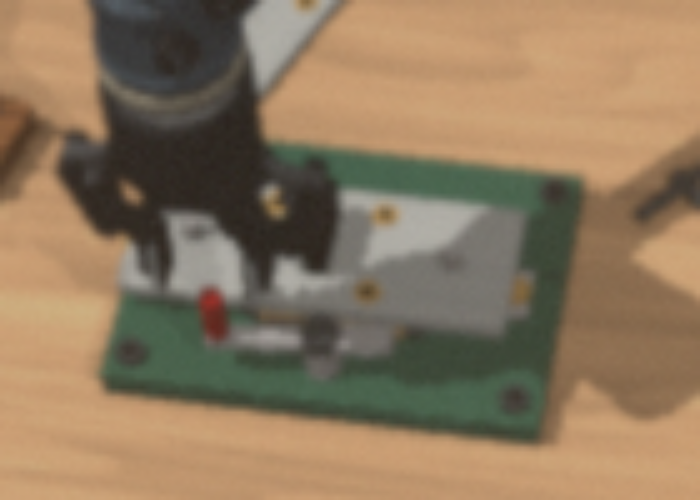

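The open jaws straddle the knob in the scene crop at (212,310). I'll go down around it and close.

>>> send_rows(steps=[[[0.5,0,0,-0.02,0],[0.5,0,0,-0.034,0],[0.5,0,0,-0.034,0],[0.75,0,0,-0.034,0],[1,0,0,-0.034,0],[1,0,0,-0.034,0],[1,0,0,-0.034,0]]], grip_force=25)

```text
t: 13.12
tcp_pos: [0.5761, -0.191, 0.0606]
tool_rot: [0.5, 0.499, -0.5, 0.5]
force: [-0.7, -1.4, 3.4]
finger_gap: 0.152
```

Run:
```python
from h import *
s=st()
p=np.array(s['tcp_pos'][:2]);piv=np.array([.5705,-.1365]);r=p-piv;a0=np.arctan2(r[0],-r[1]);print(a0,np.hypot(*r))
for a in np.linspace(a0,1.585,17):
    print(round(a,3),(piv+.055*np.array([np.sin(a),-np.cos(a)])-p).round(4))
```

```text
t 13.12 tcp [ 0.5761 -0.191   0.0606] jaw yaw -90.07 xdown [ 0.001 -0.001 -1.   ] F [-0.74 -1.4   3.38] M [-0.06  0.07  0.01] gap 0.152 q6 1.07 q1 -0.5
0.10218501385077638 0.05480496748896004
0.102 [ 0.     -0.0002]
0.195 [0.0051 0.0006]
0.288 [0.01   0.0018]
0.38 [0.0148 0.0034]
0.473 [0.0195 0.0056]
0.566 [0.0239 0.0081]
0.658 [0.0281 0.011 ]
0.751 [0.0319 0.0143]
0.844 [0.0355 0.018 ]
0.936 [0.0387 0.0219]
1.029 [0.0415 0.0262]
1.122 [0.044  0.0306]
1.214 [0.046  0.0353]
1.307 [0.0475 0.0402]
1.4 [0.0486 0.0452]
1.492 [0.0492 0.0502]
1.585 [0.0494 0.0553]
```

>>> send_rows(steps=[[[1,0.005,0.0005,0,0],[1,0.01,0.002,0,0],[1,0.015,0.0035,0,0],[1,0.0195,0.0055,0,0],[1,0.024,0.008,0,0],[1,0.028,0.011,0,0],[1,0.032,0.0145,0,0],[1,0.0355,0.018,0,0]]])

```text
t: 14.12
tcp_pos: [0.6126, -0.1756, 0.0606]
tool_rot: [0.499, 0.498, -0.5, 0.502]
force: [-0.8, -8.3, 1.8]
finger_gap: 0.152
```

```bash
python3 look.py 10
```

```text
t 14.12 tcp [ 0.6126 -0.1756  0.0606] jaw yaw -89.98 xdown [ 0.003 -0.005 -1.   ] F [-0.76 -8.33  1.78] M [-1.25  0.08  0.26] gap 0.152 q6 1.12 q1 -0.45
```

View pics/d10.png

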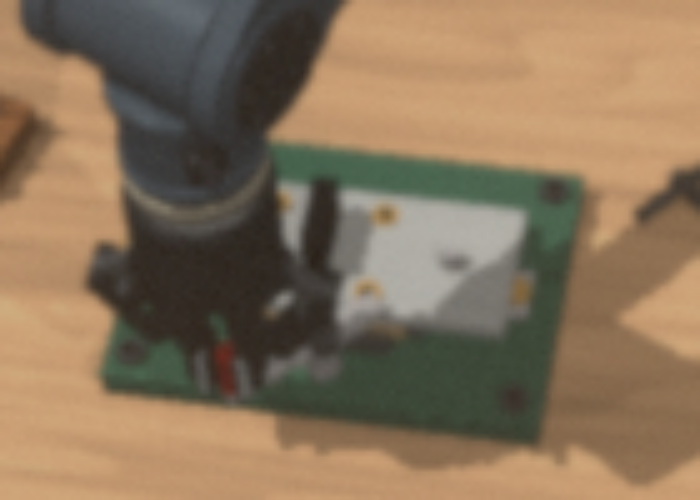

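The knob is between the fingers at crop (225,368) and the latch is following. On with the arc.

>>> send_rows(steps=[[[1,0.003,0.003,0,0],[1,0.006,0.007,0,0],[1,0.0085,0.0115,0,0],[1,0.0105,0.0165,0,0],[1,0.012,0.0215,0,0],[1,0.013,0.0265,0,0]]])

```text
t: 14.98
tcp_pos: [0.6307, -0.151, 0.0609]
tool_rot: [0.501, 0.494, -0.499, 0.506]
force: [8.0, -8.9, -6.2]
finger_gap: 0.152
```

```bash
python3 look.py 11
```

```text
t 14.97 tcp [ 0.6307 -0.151   0.0609] jaw yaw -90.01 xdown [ 0.015 -0.009 -1.   ] F [ 7.99 -8.94 -6.19] M [-1.43 -1.42  0.33] gap 0.152 q6 1.17 q1 -0.41
```

View pics/d11.png

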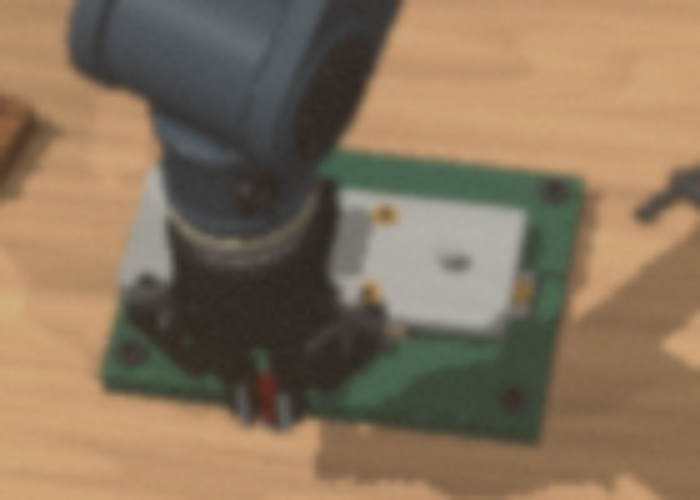

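Run:
```python
from h import *
im=cv2.imread("pics/scene11.png");h=cv2.cvtColor(im,cv2.COLOR_BGR2HSV)
m=((h[...,0]<8)|(h[...,0]>172))&(h[...,1]>110);m[:270]=0;m[300:]=0;m[:,:230]=0;m[:,275:]=0
ys,xs=np.where(m);print([(int(r),int(xs[ys==r].min()),int(xs[ys==r].max())) for r in np.unique(ys)])
for k in([.6307,-.151],[.624,-.148],[.6255,-.1365]): print(k,proj("scene",[[*k,.084],[*k,.05]]).round(1).tolist())
c=im[235:310,225:325];cv2.imwrite("pics/e11.png",cv2.resize(c,None,fx=8,fy=8,interpolation=cv2.INTER_CUBIC))
```

```text
[(285, 252, 254), (286, 251, 254), (287, 251, 254), (288, 252, 254), (289, 252, 253), (290, 252, 254), (291, 252, 254), (292, 252, 254), (293, 253, 254)]
[0.6307, -0.151] [[252.1, 287.9], [253.2, 295.0]]
[0.624, -0.148] [[253.8, 285.9], [254.9, 293.0]]
[0.6255, -0.1365] [[258.1, 286.9], [259.1, 294.0]]
```

View pics/e11.png

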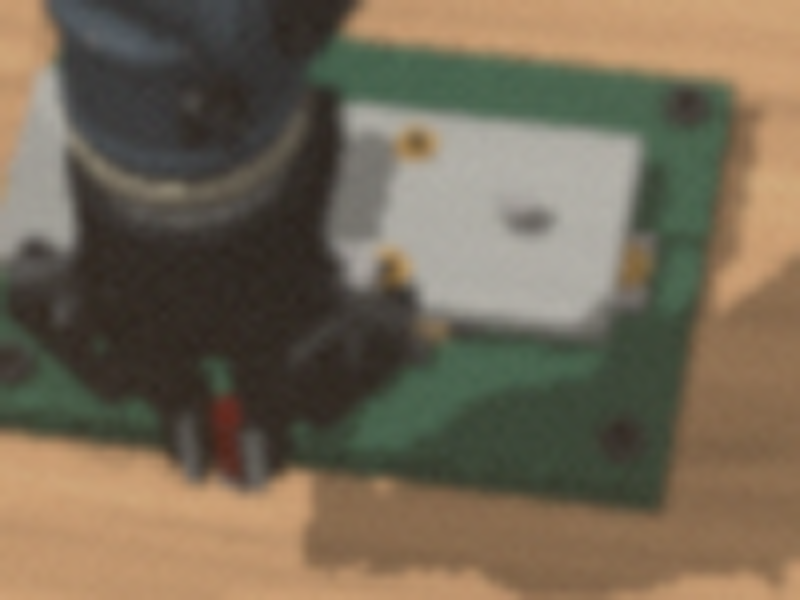

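The knob is between the pads with the latch at about 1.3 rad. Holding the knob fixed stops it turning, which adds side load (about 9 N), so I'll loosen the jaws and push it round with the −y finger instead.

>>> send_rows(steps=[[[0.72,0,-0.004,0,0],[0.72,0,-0.004,0,0],[0.72,0,-0.004,0,0]]])

```text
t: 15.45
tcp_pos: [0.6233, -0.1496, 0.0594]
tool_rot: [-0.5, -0.5, 0.5, -0.499]
force: [-0.3, -0.6, 0.2]
finger_gap: 0.276
```

```bash
python3 look.py 12
python3 - <<'E'
from h import *
im=cv2.imread("pics/scene12.png")
c=im[235:310,225:325];cv2.imwrite("pics/e12.png",cv2.resize(c,None,fx=8,fy=8,interpolation=cv2.INTER_CUBIC))
E
```

```text
t 15.45 tcp [ 0.6233 -0.1496  0.0594] jaw yaw -90.07 xdown [-0.002  0.001 -1.   ] F [-0.27 -0.56  0.21] M [-0.06 -0.04  0.01] gap 0.276 q6 1.16 q1 -0.41
```

View pics/e12.png

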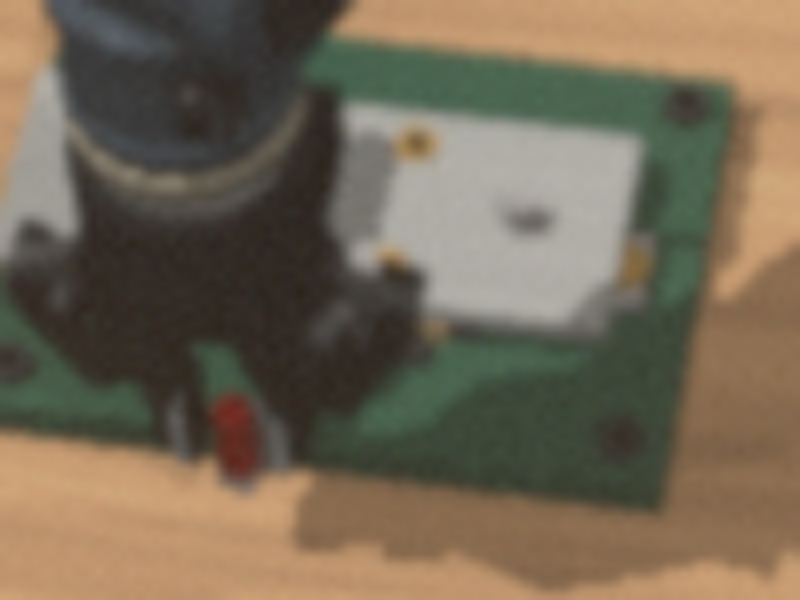

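The load has gone, and the knob stays between the open pads with its top at about pixel (254,286), which is about 1.35 rad. I'll push in +y with the finger.

>>> send_rows(steps=[[[0.72,0.001,0.005,0,0],[0.72,0.0015,0.009,0,0],[0.72,0.0015,0.013,0,0],[0.72,0.0015,0.016,0,0],[0.72,0.0015,0.018,0,0],[0.72,0.0015,0.018,0,0]]])

```text
t: 16.3
tcp_pos: [0.6256, -0.1318, 0.06]
tool_rot: [0.5, 0.5, -0.5, 0.5]
force: [1.6, -2.0, 0.4]
finger_gap: 0.278
```

```bash
python3 look.py 13
cat > knob.py <<'E'
from h import *
import sys
im=cv2.imread(f"pics/scene{sys.argv[1]}.png");h=cv2.cvtColor(im,cv2.COLOR_BGR2HSV)
m=((h[...,0]<8)|(h[...,0]>172))&(h[...,1]>110);m[:270]=0;m[300:]=0;m[:,:230]=0;m[:,275:]=0
ys,xs=np.where(m);print([(int(r),int(xs[ys==r].min()),int(xs[ys==r].max())) for r in np.unique(ys)])
c=im[235:310,225:325];cv2.imwrite(f"pics/e{sys.argv[1]}.png",cv2.resize(c,None,fx=8,fy=8,interpolation=cv2.INTER_CUBIC))
for a in(1.35,1.5,1.57,1.6):
    k=np.array([.5705+.055*np.sin(a),-.1365-.055*np.cos(a)]);print(a,k.round(4),proj("scene",[[*k,.084],[*k,.067]]).round(1).tolist())
E
python3 knob.py 12; python3 knob.py 13
```

```text
t 16.3 tcp [ 0.6256 -0.1318  0.06  ] jaw yaw -90.06 xdown [-0.  0. -1.] F [ 1.64 -1.96  0.45] M [-0.29 -0.19  0.  ] gap 0.278 q6 1.19 q1 -0.38
[(285, 252, 255), (286, 252, 255), (287, 251, 256), (288, 252, 256), (289, 252, 256), (290, 252, 256), (291, 252, 256), (292, 253, 256), (293, 253, 256), (294, 254, 255)]
1.35 [ 0.6242 -0.1485] [[253.6, 285.9], [254.1, 289.5]]
1.5 [ 0.6254 -0.1404] [[256.6, 286.6], [257.1, 290.3]]
1.57 [ 0.6255 -0.1365] [[258.1, 286.9], [258.6, 290.5]]
1.6 [ 0.6255 -0.1349] [[258.7, 286.9], [259.2, 290.5]]
[(286, 257, 260), (287, 256, 260), (288, 256, 260), (289, 256, 260), (290, 257, 261), (291, 257, 261), (292, 257, 261), (293, 258, 261), (294, 258, 260), (295, 259, 260)]
1.35 [ 0.6242 -0.1485] [[253.6, 285.9], [254.1, 289.5]]
1.5 [ 0.6254 -0.1404] [[256.6, 286.6], [257.1, 290.3]]
1.57 [ 0.6255 -0.1365] [[258.1, 286.9], [258.6, 290.5]]
1.6 [ 0.6255 -0.1349] [[258.7, 286.9], [259.2, 290.5]]
```

View pics/e13.png

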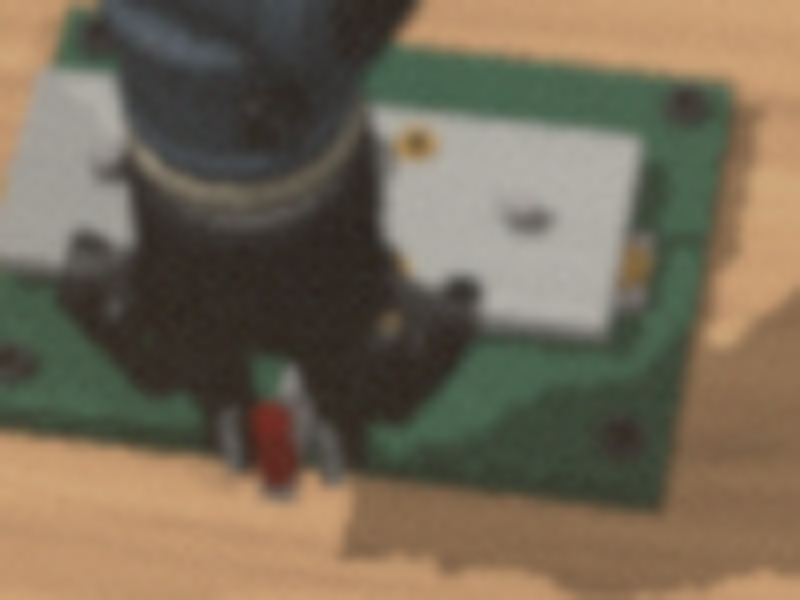

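The red knob's centre column is about 258.3, against 258.6 predicted for 1.57 rad. I'll push on gently until the stop shows up in the force.

>>> send_rows(steps=[[[0.72,0,0.001,0,0],[0.72,0,0.002,0,0],[0.72,0,0.002,0,0]]])

```text
t: 16.77
tcp_pos: [0.6255, -0.13, 0.0598]
tool_rot: [-0.5, -0.5, 0.5, -0.5]
force: [0.3, -1.4, 1.0]
finger_gap: 0.28
```

>>> send_rows(steps=[[[0.72,0,0.001,0,0],[0.72,0,0.001,0,0]]])

```text
t: 17.02
tcp_pos: [0.6255, -0.1297, 0.0598]
tool_rot: [-0.5, -0.5, 0.501, -0.5]
force: [1.0, -5.0, 0.6]
finger_gap: 0.279
```

>>> send_rows(steps=[[[0.72,0,0.001,0,0],[0.72,0,0.001,0,0]]])

```text
t: 17.27
tcp_pos: [0.6255, -0.1296, 0.0599]
tool_rot: [-0.5, -0.499, 0.501, -0.5]
force: [0.0, -7.9, 0.4]
finger_gap: 0.28
```

```bash
python3 look.py 14; python3 knob.py 14|head -1
```

```text
t 17.27 tcp [ 0.6255 -0.1296  0.0599] jaw yaw -90.04 xdown [ 0.    -0.002 -1.   ] F [ 0.   -7.86  0.35] M [-1.13  0.09  0.03] gap 0.28 q6 1.2 q1 -0.38
[(286, 257, 261), (287, 257, 261), (288, 257, 261), (289, 257, 261), (290, 257, 261), (291, 257, 261), (292, 258, 262), (293, 258, 262), (294, 259, 261), (295, 259, 261)]
```

The force climbs with no further movement, so the latch is at its stop. I'll back off, lift straight up and move clear so the top camera can see.

>>> send_rows(steps=[[[0.72,0,-0.006,0,0],[0.72,0,-0.006,0,0],[0.72,0,-0.006,0.03,0],[0.72,0,-0.006,0.09,0],[0.72,0,-0.006,0.15,0],[0.72,0,-0.06,0.17,0],[0.72,0,-0.12,0.17,0],[0.72,-0.02,-0.18,0.17,0]]])

```text
t: 18.38
tcp_pos: [0.6066, -0.3078, 0.2301]
tool_rot: [0.5, 0.5, -0.499, 0.5]
force: [0.1, 0.3, -0.4]
finger_gap: 0.281
```

>>> send_rows(steps=[[[0.72,-0.06,-0.05,0,0],[0.72,-0.12,-0.1,0,0],[0.72,-0.16,-0.15,0,0],[0.72,-0.2,-0.2,0,0],[0.72,-0.2,-0.2,0,0]]])

```text
t: 19.0
tcp_pos: [0.4037, -0.5087, 0.2294]
tool_rot: [0.501, 0.5, -0.501, 0.499]
force: [0.2, 0.0, -0.4]
finger_gap: 0.282
```

```bash
python3 look.py 15; python3 knob.py 15
```

```text
t 19.0 tcp [ 0.4037 -0.5087  0.2294] jaw yaw -90.22 xdown [-0.     0.002 -1.   ] F [ 0.22  0.02 -0.42] M [ 0.07 -0.02  0.02] gap 0.282 q6 0.5 q1 -1.07
[(285, 259, 259), (286, 258, 260), (287, 257, 261), (288, 257, 261), (289, 257, 261), (290, 258, 261), (291, 258, 261), (292, 258, 261), (293, 259, 262), (294, 259, 261), (295, 259, 260)]
1.35 [ 0.6242 -0.1485] [[253.6, 285.9], [254.1, 289.5]]
1.5 [ 0.6254 -0.1404] [[256.6, 286.6], [257.1, 290.3]]
1.57 [ 0.6255 -0.1365] [[258.1, 286.9], [258.6, 290.5]]
1.6 [ 0.6255 -0.1349] [[258.7, 286.9], [259.2, 290.5]]
```

View pics/c15.png

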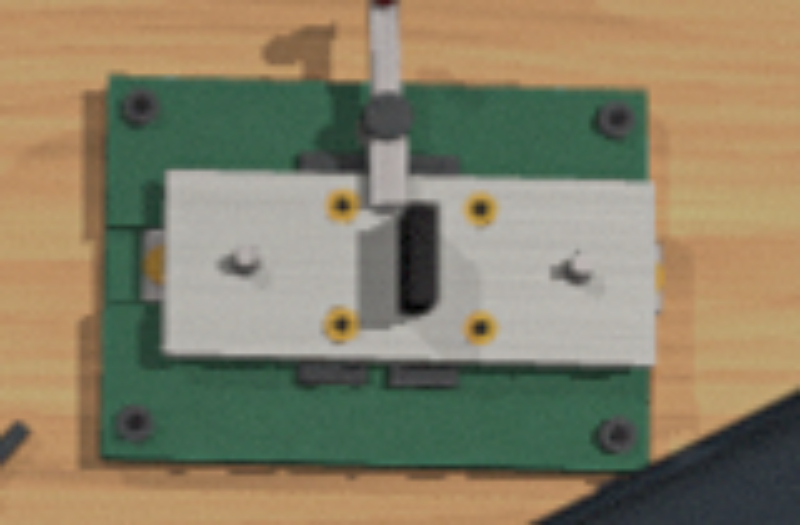

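View pics/e15.png

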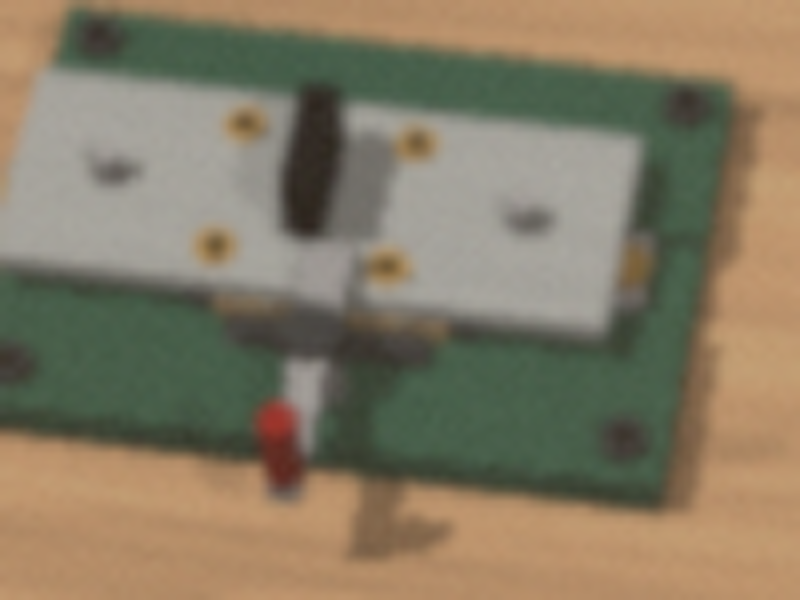

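View pics/top15.png

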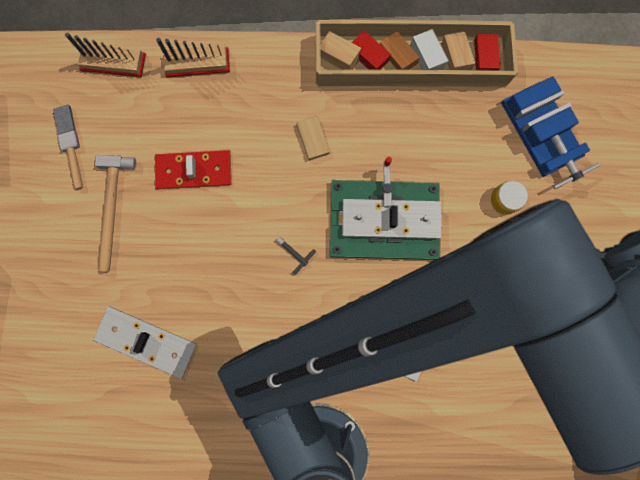

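The top view shows the plate square on the fixture, with pins through both holes at crop (243,262) and (575,270). The latch nose lies square over the plate's edge at (388,185). Everything else is where it was, so I'm handing in.

```bash
python3 -c "
from station import manip
print(manip.sign_off())"
```

```text
the job is handed in; nothing more can be done
None
```

I picked up the farthest aluminium template by its black handle and lowered it over both pins until it sat on the plywood blank. I then swung the latch round to its stop, let go, moved the arm clear and handed the job in at about 19 s.

- **Seating:** the pins went into both holes first time with only the template's weight on the wrist. The force then rose by about 5 N as the plate met the blank. In both final camera views the pins stand up through the plate and it lies flat; I did not measure its seated height separately.
- **Latch:** holding the knob tightly part-way round built up side loads of about 9 N on each horizontal axis and pushed the tool 5–7 mm off its commanded position. I loosened the jaws and finished by pushing with one finger. At the stop the force rose to 8 N with no further movement, and the knob's position in the image fits 1.57–1.6 rad.
- **Disagreements:** the two cameras differ by about 2–4 mm in y on where the fixture is, so I lined up the holes and pins within the scene view alone. An automatic hole measurement after release was thrown off by the protruding pins, and I ignored it.
- **Bystanders:** the ones the final top view shows had not moved. The arm hid the bit block and most of the third plate, so I could not check those two there.

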